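# Load the label roll into the packing table's roll stand

## Robot

A 6-joint arm with a two-finger parallel gripper is mounted at the origin on the work surface. World frame = base frame: x ahead of the robot, y to its left, z up, the work surface at z = 0. Lengths are in m, angles in rad, forces in N, time in s.
With the tool pointing down it reaches from about 0.35 to 0.975 m from the base axis. Payload 4.9 kg.
Tool frame: the origin (TCP) lies midway between the tips of the shut fingers; the grasp point (between the pads) lies 19 mm behind it (bot.pinch_z is the z of the grasp point in the tool frame, in m); z points along the fingers, y is the line along which they close (so a half turn about z gives the same grasp; the last joint's range is limited). The gripper opens to 85 mm and grips with 20 to 120 N. Pads are 22 mm wide; open, the fingers measure 114 mm over their backs; the gripper's body (76 mm by 85 mm) begins 54 mm behind the grasp point. The pads swing forward as they close: fully open they stand 13 mm farther back than shut.
Start: joints at [1.014, 0.053, 1.613, -0, 1.476, -0.119], TCP at [0.265, 0.566, 0.231] pointing down, gripper open.
Joint ranges: [-3.01, 3.01], [-1.01, 2.22], [0.06, 2.58], [-1.02, 4.17], [0.09, 2.62], [-3.14, 3.14]. Speed limits (rad/s): [2.57, 2.57, 3.14, 3.14, 3.14, 3.14].

## Interface

Orientations are given as a 3x3 rotation matrix whose columns are the frame's x, y, z axes.
In Python, from cell import get_state, imaging, bot gives the robot as it stands.
- The arm moves only by the shell command python3 -m jog 'ROWS' [FORCE]. ROWS is a JSON object of lists of equal length, an entry for each row: "translation": the shift along the world's x, y, z in m, a list of three; "turn": the turn about the world's z in rad; "hand": the finger opening in m, from 0 to 0.0854. A call has 1 to 8 rows; each row shifts and turns the commanded pose from where the row before left it; what a row does not reach is not made up. A row lasts 1/12 s, in which the tool goes at most 41.7 mm and 7.16 degrees, less where a joint would pass 70% of its speed; a pose out of reach is approached as far as the arm can. A call with a gripper value outside its range is refused whole. The fingers move at their own pace and stop on an object; FORCE is the grip in N (left out, the last holds). Time passes only in rows, so rows that do not move let the fingers close. It gives the time, the measured TCP pose, the force, the opening and the grip force at its end, in the units of the state.
- get_state(): the state, without advancing time (a new reading comes with each control period).
- imaging.get_image(name): name is "scene" or "top"; returns a dict with "image" (420x560x3 uint8, blue, green, red), "mtx" (3x3 intrinsics, pixels), "D" ([k1, k2, p1, p2, k3] as OpenCV has them; the pictures are not rectified), "position" and "rotation" of the camera in the world. Camera axes: x right, y down, z forward; pixel columns grow to the right and rows downward; lengths in m; the calibration is good to about 2 mm. A picture is of the moment at which its call begins. There is no depth.
- bot.sign_off(): hands the job in; it is judged then, once.
Trained networks look in the newest picture that a camera, given by its name, has taken for a name from the list of things; names that differ only in an ending like _2 or _b are one class to them, and where a whole thing is asked for, a point or a joint stands for the part that bears it (a point fixed in the world has none). Each returns a list of dicts, best first, with "score" (0 to 1); they miss things now and then, are a little off and sometimes report something else, mostly with a low value. They report only what shows in the picture. A call takes as long as a camera call. They do not tell look-alikes from the thing itself.
- imaging.look_for(camera, name): "at" ([x, y, z] in m, in world coordinates, good to about 4 mm: the middle of the surface that is visible of it).
- imaging.silhouettes(camera, name): "region" (420x560 bool, what is visible of it).
The state is a dict: "time_s": time; "joint_positions": joint angles; "qd": joint speeds; "joint_torque": joint torques, N m; "tcp_pos": TCP position; "tcp_rot": TCP orientation; "ft_force": force on the tool from outside, world axes, zero at the start; "torque": the same for the moment, N m; "width": finger opening in m; "grip_force": force on a finger pad.
Only numpy, scipy, OpenCV 4.12 (cv2) and the standard library are available. Lean on these libraries where they do the work, as an engineer would, in place of code of your own. Each camera call takes 0.05 s, during which the arm holds its last target. There are 200 camera calls.

## Task

Put the label roll that has the long spring-loaded spindle into the roll stand: press the spindle's sprung pin in against the tall end of the stand, lower the spindle until both its ends lie down in their cups, and let go so that the spring holds it between the two ends. Leave the other roll, the one with only short stubs, where it lies.

Things in the scene. Friction and masses are not known exactly. Their poses are not given: they have to be found in the camera images.
- label_roll: White paper roll, 50 mm across, 56 long, between square grey flanges (52x52x4), on a long spindle; 0.24 kg. Origin: roll centre on the axis, 26 mm above the table. x: along the spindle to its sprung end. Rigid stub (16 mm across) ends at x=-66 mm; flanges at -32/+32; sleeve (17 across) ends at +44; steel pin with 16 mm head ends at +92 when free. Grasp across the paper.
- spring_pin (a joint): How far the steel pin is pressed into the label roll's spindle, m: 0 free (spindle 158 mm long), 0.032 fully in (126 mm). Pushes back with 3 N at 0, plus 1.5 N per 10 mm. About 0.012 when seated in the stand.
- roll_stand: Fixed metal stand, base 200x80x10 mm, with a tall and a low upright end, walls 146 mm apart inside. Origin on the table under the seated roll's centre (which is 70 mm up); z up, x towards the tall end, as the seated roll's x. In both cups the slot is 20 mm wide, floor at z=62 mm, flaring from z=76 to 56 mm wide at z=100. The pin must be pressed in over 12 mm to pass between the walls.
- tall_cup (a point): Where the sprung pin's head bears: inside face of the stand's tall end wall, at the seated axis (stand x=+80, z=70 mm). The wall is flat, 62 mm wide, up to z=145 mm; above z=100 it is bare, to press the pin against. Below, the cup, open at the top, reaches 14 mm inwards. Axes as the stand's.
- low_cup (a point): Where the rigid stub's end bears: inside face of the stand's low end wall, at the seated axis (stand x=-66, z=70 mm). Wall and flared cup end at z=100 mm; the cup, open at the top, reaches 26 mm inwards. Axes as the stand's.
- plain_roll: The other roll, to be left alone: same paper and square flanges, but only 12 mm short stubs at both ends and no pin, 88 mm long in all. Origin at the roll's centre on its axis, x along the axis.
Not all that is in view belongs to the job. What is shaped like the label_roll but blue, orange or pink is not meant.

How it is judged:
On the way:
1. the sprung pin is pressed in by more than 8 mm with the roll off the table (value of joint spring_pin above 0.008 m and height (world z) of label_roll above 0.045 m), for 0.1 s.
At the end, for the whole second after the job is handed in: The label roll rests in the stand, let go and still: its centre within 10 mm along and across the stand (8 mm in height) of the seated place, spindle along the stand within 8 degrees, sprung pin in the tall end and held pressed in by 6 to 22 mm (x of label_roll in the frame of roll_stand between -0.01 and 0.01 m and y of label_roll in the frame of roll_stand between -0.01 and 0.01 m and z of label_roll in the frame of roll_stand between 0.062 and 0.078 m and angle between the x axis of label_roll and the x axis of roll_stand, either way round below 0.14 rad and value of joint spring_pin between 0.006 and 0.022 m and linear speed of label_roll below 0.02 m/s); the robot touches nothing.
It fails at once if the other roll is moved by more than 30 mm (distance of plain_roll from where it was at the start of the episode above 0.03 m).
It also fails if it takes over 37 s, if anything falls off the work surface, if the arm or the gripper's body presses on something with over 40 N, if the wrist force passes 120 N, or if a joint passes its speed limit or range.

## Working session

There is one attempt and no reset: what is moved stays moved. The work goes in short steps, Python scripts to look and compute and a shell command to move; the robot and the scene stay as the last step left them, time stands still between calls to the robot, and variables do not carry over. Pictures are saved under pics/ and viewed, at most 10 in all, crops included, and the job is handed in when it is done.

```bash
mkdir -p pics; cat > h.py <<'E'
import numpy as np, cv2
from cell import get_state, imaging, bot
def px(im,P):
    R=np.array(im["rotation"]);t=np.array(im["position"])
    p,_=cv2.projectPoints(np.array(P,float).reshape(-1,3),cv2.Rodrigues(R.T)[0],-R.T@t,np.array(im["mtx"]),np.array(im["D"],float))
    return p[:,0]
def ray(im,uv,z):
    u=cv2.undistortPoints(np.array(uv,float).reshape(-1,1,2),np.array(im["mtx"]),np.array(im["D"],float))[:,0]
    d=np.c_[u,np.ones(len(u))]@np.array(im["rotation"]).T;o=np.array(im["position"])
    return o+d*((z-o[2])/d[:,2])[:,None]
E
python3 - <<'E'
from h import *
ims={}
for c in("top","scene"):
    im=imaging.get_image(c);cv2.imwrite(f"pics/{c}0.png",im["image"])
    for n in("label_roll","plain_roll","spring_pin","roll_stand"):
        for d in imaging.look_for(c,n):
            print(c,n,round(d["score"],2),np.round(d["at"],3),px(im,d["at"]).round()[0])
    print(c,np.round(im["position"],3))
E
```

```text
top label_roll 0.92 [ 0.234 -0.248  0.044] [397. 315.]
top label_roll 0.92 [0.258 0.281 0.042] [150. 307.]
top label_roll 0.84 [ 0.34  -0.036  0.047] [298. 267.]
top label_roll 0.71 [ 0.431 -0.168  0.047] [358. 224.]
top label_roll 0.16 [0.504 0.197 0.005] [193. 195.]
top plain_roll 0.74 [ 0.602 -0.198  0.048] [369. 147.]
top spring_pin 0.7 [ 0.365 -0.184  0.027] [364. 254.]
top spring_pin 0.62 [0.263 0.22  0.028] [180. 304.]
top roll_stand 0.62 [0.504 0.196 0.011] [193. 194.]
top [0.379 0.026 0.907]
scene label_roll 0.97 [ 0.352 -0.049  0.038] [250. 200.]
scene label_roll 0.96 [ 0.444 -0.181  0.04 ] [223. 253.]
scene label_roll 0.83 [ 0.247 -0.26   0.035] [150. 214.]
scene label_roll 0.8 [0.264 0.276 0.035] [331. 126.]
scene plain_roll 0.73 [ 0.614 -0.208  0.044] [255. 316.]
scene spring_pin 0.59 [ 0.362 -0.186  0.031] [203. 232.]
scene spring_pin 0.51 [0.269 0.213 0.03 ] [314. 138.]
scene spring_pin 0.44 [ 0.298 -0.232  0.028] [172. 225.]
scene roll_stand 0.68 [0.497 0.188 0.022] [363. 197.]
scene [ 1.015 -0.42   0.984]
```

View pics/top0.png

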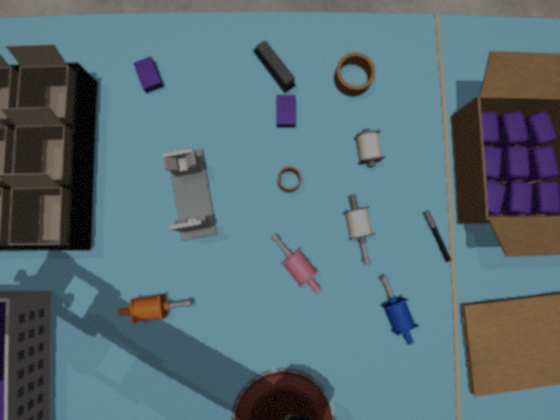

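View pics/scene0.png

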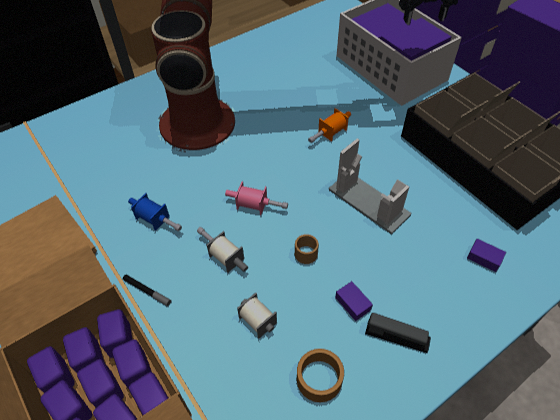

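Top view: white rolls at (358,224), which has a long spindle with a thin pin towards (365,262), and at (369,147), which has only short stubs. Blue (399,315), pink (300,267) and orange (149,308) are decoys. The one at (358,224) fits. The stand is at (190,192), and its tall end, (187,224), faces the robot. I'll confirm this in an enlarged crop.

```bash
python3 - <<'E'
from h import *
im=imaging.get_image("top");I=im["image"]
a=cv2.resize(I[130:280,320:420],None,fx=4,fy=4,interpolation=3)
b=cv2.resize(I[130:280,150:250],None,fx=4,fy=4,interpolation=3)
cv2.imwrite("pics/crop1.png",np.hstack([a,b]))
for n in("label_roll","spring_pin","roll_stand"):
    for d in imaging.silhouettes("top",n):
        m=d["region"];ys,xs=np.nonzero(m);pts=np.c_[xs,ys].astype(np.float32)
        r=cv2.minAreaRect(pts)
        print(n,round(d["score"],2),len(xs),np.round(pts.mean(0),1),np.round(cv2.boxPoints(r),1).tolist())
E
```

```text
label_roll 0.91 1013 [297.8 266.7] [[261.70001220703125, 243.60000610351562], [280.29998779296875, 227.8000030517578], [327.29998779296875, 283.1000061035156], [308.70001220703125, 298.8999938964844]]
label_roll 0.79 971 [398.7 314. ] [[370.5, 282.20001220703125], [392.6000061035156, 272.0], [422.79998779296875, 337.6000061035156], [400.70001220703125, 347.70001220703125]]
label_roll 0.61 1067 [150.3 307.4] [[118.0999984741211, 299.29998779296875], [189.3000030517578, 289.5], [192.6999969482422, 314.0], [121.5, 323.8999938964844]]
spring_pin 0.61 119 [387.1 285.6] [[380.20001220703125, 277.20001220703125], [385.8999938964844, 274.6000061035156], [395.20001220703125, 294.5], [389.5, 297.20001220703125]]
roll_stand 0.93 3292 [191. 194.] [[157.0, 153.8000030517578], [202.1999969482422, 146.0], [217.5, 234.39999389648438], [172.3000030517578, 242.1999969482422]]
```

View pics/crop1.png

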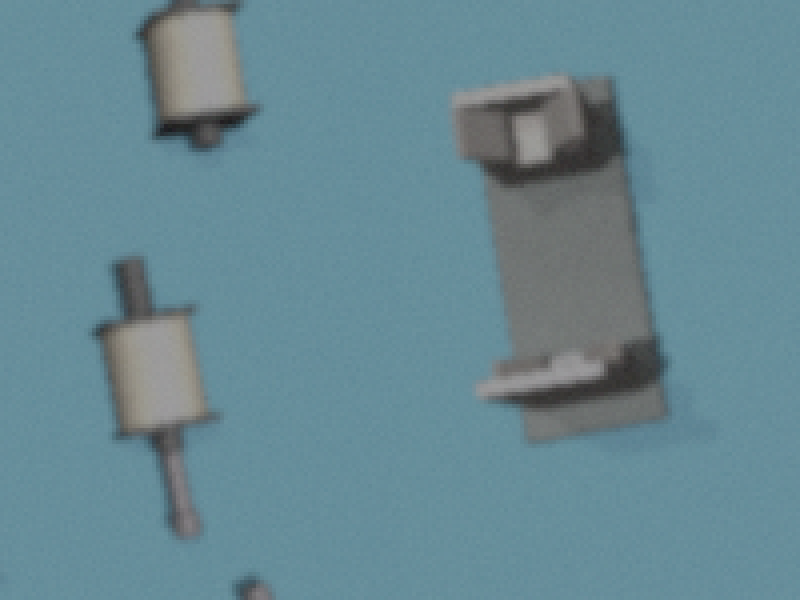

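Left crop: the label roll, with rigid stub end at about (352,195) and a thin, longer pin with its head at about (366,263). It is long-spindled and white, so it is the one meant. The other white roll above it has only short stubs. Right crop: stand base corners at (182,240), (216.5,233), (203,149.5). The low cup with its floor is at (183,164), and the tall wall is at (185,224).

```bash
python3 - <<'E'
from h import *
im=imaging.get_image("top")
A=lambda l:[(320+x/4,130+y/4) for x,y in l]
B=lambda l:[(150+(x-400)/4,130+y/4) for x,y in l]
r=ray(im,A([(131,260),(187,536)]),.026); print("ends",r.round(4),np.linalg.norm(r[1]-r[0]))
d=(r[1]-r[0]);d/=np.linalg.norm(d);print("dir",d.round(3),"ang",np.arctan2(d[1],d[0]),"ctr from stub",r[0]+.066*d,"from pin",r[1]-.092*d)
# paper ends (top z .05ish) flange top edges z .052
f=ray(im,A([(98,330),(196,308),(118,436),(214,415)]),.052);print("flange mean",f.mean(0))
b=ray(im,B([(528,441),(667,413),(612,78)]),.010);print("base",b.round(4),np.linalg.norm(b[0]-b[1]),np.linalg.norm(b[1]-b[2]))
e=b[1]-b[2];print("stand ang",np.arctan2(e[1],e[0]),np.arctan2(*(b[0]-b[1])[[0,1]]*[-1,1]),"base ctr",(b[0]+b[2])/2)
print("lowfloor",ray(im,B([(532,113),(532,165)]),.062).round(4))
print("lowwalltop",ray(im,B([(453,97),(572,78)]),.1).round(4))
t=ray(im,B([(478,390),(606,370)]),.145);print("tallwalltop",t.round(4),np.linalg.norm(t[1]-t[0]))
s=get_state();print(s["tcp_rot"],bot.pinch_z)
E
```

```text
ends [[ 0.4975 -0.1623  0.026 ]
 [ 0.3436 -0.1888  0.026 ]] 0.15616359001280122
dir [-0.985 -0.17   0.   ] ang -2.9707408017240087 ctr from stub [ 0.43248794 -0.1735064   0.026     ] from pin [ 0.43429761 -0.17319417  0.026     ]
flange mean [ 0.43286298 -0.16876306  0.052     ]
base [[0.4015 0.2208 0.01  ]
 [0.4163 0.1431 0.01  ]
 [0.6081 0.1751 0.01  ]] 0.07909663577876697 0.1944543533737626
stand ang -2.9763621398090603 0.1882142831123969 base ctr [0.50482873 0.1979772  0.01      ]
lowfloor [[0.5761 0.2094 0.062 ]
 [0.5477 0.209  0.062 ]]
lowwalltop [[0.5761 0.242  0.1   ]
 [0.5854 0.1808 0.1   ]]
tallwalltop [[0.4226 0.2156 0.145 ]
 [0.4315 0.1546 0.145 ]] 0.06162431687113263
[[-9.05677548e-01  4.23967189e-01  3.67574129e-05]
 [ 4.23967191e-01  9.05677547e-01  4.58082070e-05]
 [-1.38691868e-05  5.70714017e-05 -9.99999998e-01]] -0.0187
```

```bash
python3 -m jog '{"translation":[[0.0084,-0.037,0],[0.0084,-0.037,0],[0.0084,-0.037,0],[0.0084,-0.037,0],[0.0084,-0.037,0],[0.0084,-0.037,0],[0.0084,-0.037,0],[0.0084,-0.037,0]],"turn":[0.0304,0.0304,0.0304,0.0304,0.0304,0.0304,0.0304,0.0304],"hand":[0.085,0.085,0.085,0.085,0.085,0.085,0.085,0.085]}' 60
python3 -m jog '{"translation":[[0.0084,-0.037,0],[0.0084,-0.037,0],[0.0084,-0.037,0],[0.0084,-0.037,0],[0.0084,-0.037,0],[0.0084,-0.037,0],[0.0084,-0.037,0],[0.0084,-0.037,0]],"turn":[0.0304,0.0304,0.0304,0.0304,0.0304,0.0304,0.0304,0.0304],"hand":[0.085,0.085,0.085,0.085,0.085,0.085,0.085,0.085]}'
python3 -m jog '{"translation":[[0.0084,-0.037,-0.01],[0.0084,-0.037,-0.02],[0.0084,-0.037,-0.02],[0.0084,-0.037,-0.02],[0,0,-0.02],[0,0,0]],"turn":[0.0304,0.0304,0.0304,0.0304,0,0],"hand":[0.085,0.085,0.085,0.085,0.085,0.085]}'
```

```text
time_s: 1.42
tcp_pos: [0.3321, 0.2685, 0.2315]
tcp_rot: [[-0.982, 0.191, 0.001], [0.191, 0.982, 0.0], [-0.001, 0.0, -1.0]]
ft_force: [1.0, -0.5, 1.2]
width: 0.0848
grip_force: 0.0
time_s: 2.08
tcp_pos: [0.3994, -0.0279, 0.2318]
tcp_rot: [[-0.999, -0.05, 0.002], [-0.05, 0.999, -0.0], [-0.002, -0.0, -1.0]]
ft_force: [0.5, 0.9, -0.5]
width: 0.0849
grip_force: 0.0
time_s: 2.58
tcp_pos: [0.4297, -0.171, 0.1385]
tcp_rot: [[-0.986, -0.166, -0.007], [-0.166, 0.986, 0.004], [0.006, 0.006, -1.0]]
ft_force: [-0.3, 0.8, -1.2]
width: 0.0848
grip_force: 0.0
```

```bash
python3 -m jog '{"translation":[[0,0.0015,-0.025],[0,0,-0.025],[0,0,-0.025],[0,0,-0.025],[0,0,-0.018],[0,0,-0.012],[0,0,0],[0,0,0]],"turn":[0.004,0,0,0,0,0,0,0],"hand":[0.085,0.085,0.085,0.085,0.085,0.085,0.085,0.085]}'
python3 -m jog '{"translation":[[0,0,0],[0,0,0],[0,0,0],[0,0,0],[0,0,0],[0,0,0]],"turn":[0,0,0,0,0,0],"hand":[0.03,0.03,0.03,0.03,0.03,0.03]}' 60
```

```text
time_s: 3.25
tcp_pos: [0.4324, -0.1686, 0.0136]
tcp_rot: [[-0.985, -0.174, -0.0], [-0.174, 0.985, 0.0], [0.0, 0.0, -1.0]]
ft_force: [-0.3, 0.6, 0.4]
width: 0.085
grip_force: 0.0
time_s: 3.75
tcp_pos: [0.4338, -0.1702, 0.0152]
tcp_rot: [[-0.985, -0.173, 0.003], [-0.173, 0.985, -0.002], [-0.003, -0.002, -1.0]]
ft_force: [-1.0, 0.8, 6.1]
width: 0.0484
grip_force: 62.3
```

```bash
python3 -m jog '{"translation":[[0,0,0.015],[0,0,0.03],[0,0,0.037],[0,0,0.037],[0,0,0.031],[0.004,0.015,0],[0.008,0.032,0],[0.009,0.036,0]],"turn":[0,0,0,0,0,0,0,0],"hand":[0.03,0.03,0.03,0.03,0.03,0.03,0.03,0.03]}'
python3 -m jog '{"translation":[[0.009,0.036,0],[0.009,0.036,0],[0.009,0.036,0],[0.009,0.036,0],[0.009,0.036,0],[0.009,0.036,0],[0.009,0.036,0],[0.008,0.032,0]],"turn":[0,0,0,0,0,0,0,0],"hand":[0.03,0.03,0.03,0.03,0.03,0.03,0.03,0.03]}'
python3 -m jog '{"translation":[[0.003,0.007,0],[0.002,0,0],[0,0,0],[0,0,0]],"turn":[0,0,0,0],"hand":[0.03,0.03,0.03,0.03]}'
python3 - <<'E'
from h import *
s=get_state();print(s["tcp_pos"],s["width"],s["ft_force"])
a=imaging.get_image("top")["image"][100:280,130:280];b=imaging.get_image("scene")["image"][80:260,280:430]
cv2.imwrite("pics/hold.png",cv2.resize(np.hstack([a,b]),None,fx=2.66,fy=2.66,interpolation=3))
E
```

```text
time_s: 4.42
tcp_pos: [0.4536, -0.0864, 0.1643]
tcp_rot: [[-0.985, -0.17, 0.002], [-0.17, 0.985, -0.001], [-0.002, -0.001, -1.0]]
ft_force: [0.9, 0.3, -2.6]
width: 0.0482
grip_force: 62.7
time_s: 5.08
tcp_pos: [0.524, 0.2, 0.1628]
tcp_rot: [[-0.985, -0.174, -0.0], [-0.174, 0.985, 0.0], [0.0, 0.0, -1.0]]
ft_force: [0.5, -1.0, -2.7]
width: 0.0477
grip_force: 62.7
time_s: 5.42
tcp_pos: [0.5289, 0.2036, 0.1627]
tcp_rot: [[-0.985, -0.172, -0.001], [-0.172, 0.985, -0.001], [0.001, -0.001, -1.0]]
ft_force: [-0.2, -0.5, -2.3]
width: 0.048
grip_force: 62.9
[0.52892479 0.20355415 0.16270515] 0.04797033322828135 [-0.22356235 -0.47856668 -2.27432728]
```

View pics/hold.png

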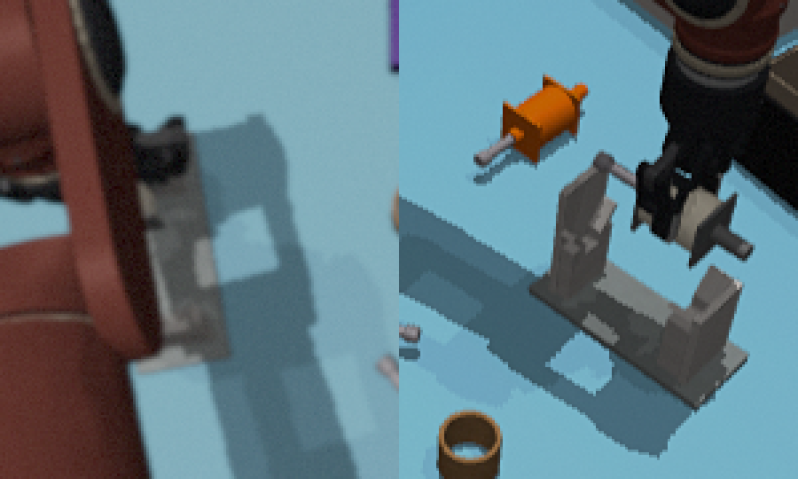

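The scene view shows the roll held level above the stand, with the pin head at about (357,140) beside the tall wall's top and the stub end at (411,174) above the low wall. Next I'll compare model projections with these.

```bash
python3 - <<'E'
from h import *
im=imaging.get_image("scene");I=im["image"]
a=-2.975;s=np.array([np.cos(a),np.sin(a),0]);y=np.array([-s[1],s[0],0]);O=np.array([.5095,.199,0]);z=np.array([0,0,1])
W=lambda l:[O+p[0]*s+p[1]*y+p[2]*z for p in np.array(l)]
S=4;x0,y0=310,110
C=cv2.resize(I[y0:y0+135,x0:x0+125],None,fx=S,fy=S,interpolation=3)
def dr(P,c,cl=True):
    q=((px(im,P)-[x0-.5,y0-.5])*S).astype(np.int32);cv2.polylines(C,[q],cl,c,1)
dr(W([(80,-31,100),(80,-31,145),(80,31,145),(80,31,100)]*np.array(.001)),(0,0,255))
dr(W([(-66,-28,100),(-66,28,100)]*np.array(.001)),(0,0,255),False)
dr(W([(-40,-10,76),(-40,-10,62),(-40,10,62),(-40,10,76),(-40,28,100),(-40,-28,100)]*np.array(.001)),(0,255,0))
dr(W([(-66,-28,0),(-66,28,0)]*np.array(.001)),(0,255,0),False)
T=get_state();p=np.array(T["tcp_pos"])+[0,0,.011];r=np.array([-.985,-.172,0])
dr([p-.066*r,p+.092*r],(255,0,255),False)
cv2.imwrite("pics/ov.png",C)
rel=p-O;print("roll in stand",rel@s,rel@y,p[2])
E
```

```text
roll in stand -0.02005679960848785 -0.0011249411019949324 0.1739698658281303
```

View pics/ov.png

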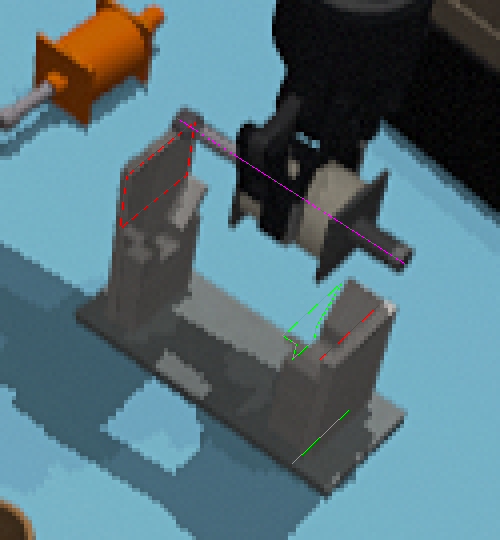

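The overlay fits to about 2 mm. The roll is at stand x = -20 mm, so I lower the axis to 130 mm and press.

```bash
python3 -m jog '{"translation":[[0,-0.001,-0.015],[0,0,-0.02],[0,0,-0.009],[0,0,0],[0,0,0]],"turn":[0,0,0,0,0],"hand":[0.03,0.03,0.03,0.03,0.03]}' 80
python3 -m jog '{"translation":[[-0.006,-0.001,0],[-0.006,-0.001,0],[-0.006,-0.001,0],[-0.006,-0.001,0],[-0.003,-0.0005,0],[0,0,0],[0,0,0],[0,0,0]],"turn":[0,0,0,0,0,0,0,0],"hand":[0.03,0.03,0.03,0.03,0.03,0.03,0.03,0.03]}'
python3 - <<'E'
from h import *
im=imaging.get_image("scene");I=im["image"]
a=-2.975;s=np.array([np.cos(a),np.sin(a),0]);y=np.array([-s[1],s[0],0]);O=np.array([.5095,.199,0])
p=np.array(get_state()["tcp_pos"]);print((p-O)@s,(p-O)@y,p[2]+.011)
cv2.imwrite("pics/press.png",cv2.resize(I[110:245,310:435],None,fx=4,fy=4,interpolation=3))
E
```

```text
time_s: 5.98
tcp_pos: [0.5288, 0.2031, 0.1185]
tcp_rot: [[-0.985, -0.173, -0.001], [-0.173, 0.985, -0.0], [0.001, -0.0, -1.0]]
ft_force: [0.5, 0.8, -2.2]
width: 0.0475
grip_force: 86.4
time_s: 6.65
tcp_pos: [0.5036, 0.1992, 0.1206]
tcp_rot: [[-0.985, -0.174, 0.005], [-0.174, 0.985, 0.0], [-0.005, -0.001, -1.0]]
ft_force: [6.0, -0.5, -1.4]
width: 0.0475
grip_force: 86.6
0.005709833538005406 -0.001143118752396405 0.13158926930315748
```

View pics/press.png

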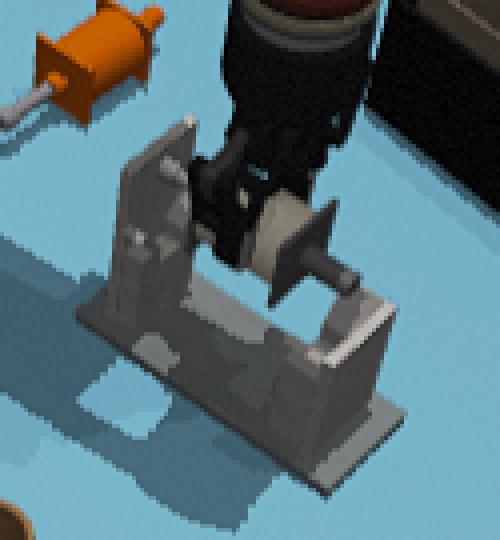

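The pin is pressed in against the bare wall (6 N), and the stub is just inside the low wall. Now lower.

```bash
python3 -m jog '{"translation":[[0,-0.001,-0.008],[0,0,-0.008],[0,0,-0.008],[0,0,-0.008],[0,0,-0.008],[0,0,0]],"turn":[0,0,0,0,0,0],"hand":[0.03,0.03,0.03,0.03,0.03,0.03]}'
python3 -m jog '{"translation":[[0,0,-0.006],[0,0,-0.006],[0,0,0],[0,0,0]],"turn":[0,0,0,0],"hand":[0.03,0.03,0.03,0.03]}'
```

```text
time_s: 7.2
tcp_pos: [0.5032, 0.1986, 0.0797]
tcp_rot: [[-0.985, -0.173, 0.003], [-0.173, 0.985, 0.001], [-0.003, 0.001, -1.0]]
ft_force: [5.5, 0.5, 0.3]
width: 0.0478
grip_force: 87.0
time_s: 7.53
tcp_pos: [0.504, 0.1988, 0.0688]
tcp_rot: [[-0.985, -0.173, 0.005], [-0.173, 0.985, 0.002], [-0.005, 0.001, -1.0]]
ft_force: [5.9, 0.9, -0.2]
width: 0.0475
grip_force: 87.0
```

Smooth so far, with the axis at about 80 mm.

```bash
python3 -m jog '{"translation":[[0,0,-0.004],[0,0,-0.004],[0,0,-0.002],[0,0,0],[0,0,0]],"turn":[0,0,0,0,0],"hand":[0.03,0.03,0.03,0.03,0.03]}'
python3 - <<'E'
from h import *
I=imaging.get_image("scene")["image"]
cv2.imwrite("pics/down.png",cv2.resize(I[110:245,310:435],None,fx=4,fy=4,interpolation=3))
E
```

```text
time_s: 7.95
tcp_pos: [0.5044, 0.1989, 0.0593]
tcp_rot: [[-0.985, -0.173, 0.006], [-0.173, 0.985, 0.002], [-0.006, 0.001, -1.0]]
ft_force: [5.4, 0.4, 0.6]
width: 0.0476
grip_force: 87.5
```

View pics/down.png

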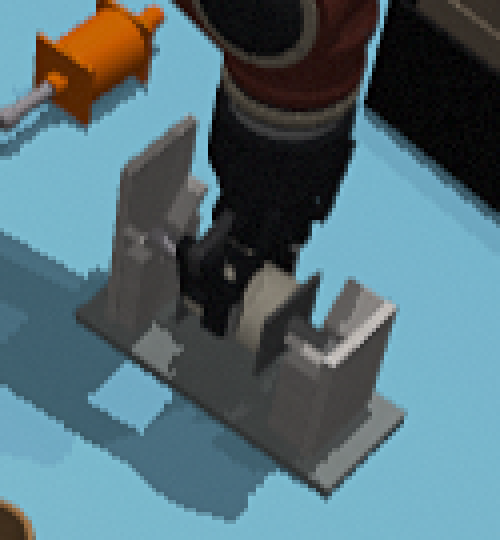

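Both ends are down in the cups. I'll ease the stub back against the low wall, then release and retreat.

```bash
python3 -m jog '{"translation":[[0.002,0,-0.001],[0.002,0.001,0],[0,0,0],[0,0,0]],"turn":[0,0,0,0],"hand":[0.03,0.03,0.03,0.03]}'
python3 -m jog '{"translation":[[0,0,0],[0,0,0],[0,0,0],[0,0,0],[0,0,0],[0,0,0]],"turn":[0,0,0,0,0,0],"hand":[0.06,0.07,0.08,0.085,0.085,0.085]}' 20
python3 -m jog '{"translation":[[0,0,0.01],[0,0,0.02],[0,0,0.03],[0,0,0.035],[0,0,0.035],[0,0,0.035],[0,0,0],[0,0,0]],"turn":[0,0,0,0,0,0,0,0],"hand":[0.085,0.085,0.085,0.085,0.085,0.085,0.085,0.085]}'
python3 - <<'E'
from h import *
I=imaging.get_image("scene")["image"]
cv2.imwrite("pics/rel.png",cv2.resize(I[110:245,310:435],None,fx=4,fy=4,interpolation=3))
for d in imaging.look_for("scene","label_roll"): print(d["score"],d["at"])
E
```

```text
time_s: 8.33
tcp_pos: [0.5087, 0.1998, 0.0592]
tcp_rot: [[-0.985, -0.174, 0.006], [-0.174, 0.985, 0.001], [-0.006, 0.0, -1.0]]
ft_force: [3.3, -0.2, 6.4]
width: 0.0476
grip_force: 87.9
time_s: 8.83
tcp_pos: [0.5057, 0.1991, 0.0556]
tcp_rot: [[-0.985, -0.173, -0.001], [-0.173, 0.985, -0.0], [0.001, 0.0, -1.0]]
ft_force: [-0.5, -0.1, -0.4]
width: 0.085
grip_force: 0.0
time_s: 9.5
tcp_pos: [0.5079, 0.1996, 0.2253]
tcp_rot: [[-0.985, -0.173, 0.007], [-0.173, 0.985, 0.002], [-0.007, 0.0, -1.0]]
ft_force: [-0.8, -0.6, 0.2]
width: 0.085
grip_force: 0.0
0.95 [0.5137, 0.1848, 0.0797]
0.95 [0.2637, 0.2734, 0.0336]
0.76 [0.2451, -0.2572, 0.0366]
0.55 [0.349, -0.0477, 0.0418]
```

View pics/rel.png

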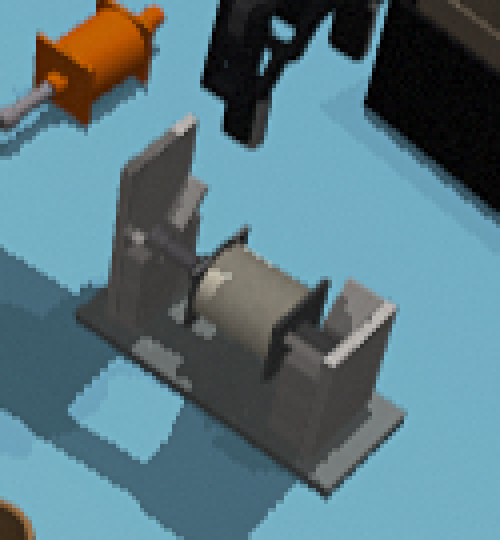

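The roll lies level between the two cups, with the pin in the tall end at about (137,237) in the crop and the stub in the low cup at about (310,335). The gripper is clear.

```bash
python3 -c "
from cell import bot
print(bot.sign_off())"
```

```text
the job is handed in; nothing more can be done
None
```

The label roll is in the stand with both spindle ends in their cups, held by the spring and let go; the other roll was left alone, and I handed the job in at about 9.5 s on the robot's clock (no verdict came back).

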